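# Latch a spring-hinged door sample open

### The job

Swing the short white door leaf on the demonstration stand open against its hinge spring, and while you hold it there, push its drop bolt fully down into the gap of the steel keeper arc so that the leaf stays open when you let go. The gap is somewhere in the outer half of the swing, so feel for it with the bolt; do not let the leaf snap shut, and leave the other things on the table where they are.

Things in the scene. Friction and masses are not known exactly. Their poses are not given: they have to be found in the camera images.
- gate (a joint): turn of the short white door leaf about its upright spring hinge, rad: 0 = closed stop (start), grows counter-clockwise seen from above, 1.3 = end stop. A torsion spring always drives it closed: 0.3 N m at 0, plus 0.8 N m per rad (about 7 N at the bolt knob at 0.95). The leaf is 28 mm thick, reaches 131 mm from the hinge axis and stands 45 to 120 mm above the table
- bolt (a joint): downward travel of the upright steel drop bolt on the leaf's free end, m: 0 = fully up, 0.0155 = fully down. About 1.5 N of friction: it stays where it is left. Starts at 0 to 0.002. Over the solid keeper arc it is stopped at about 0.004; only in the arc's gap can it go on to 0.0155
- bolt_knob (a point): centre of the round steel knob on top of the drop bolt: an upright cylinder 24 mm in diameter, 32 mm high, centre 170 mm above the table when the bolt is up, on the bolt's axis 150 mm from the hinge axis. It rides along with leaf and bolt. Nothing within 100 mm of it is higher than 130 mm; under it a thin stem, then bracket and leaf from 120 mm down
- hinge_axis (a point): point on the upright axis of the spring hinge, 170 mm above the table (40 mm above the hinge post). Leaf and knob circle about it. The stand is fixed to the table
- keeper_arc_centre (a point): centre of the keeper, on the hinge axis at the board's top (18 mm). The keeper is a dark steel arc around it, mid radius 150 mm, 24 mm wide, 12 mm high, with one gap 20 mm long along the arc, 12 mm deep, for the 10 mm round-ended bolt. It is clamped at an unmeasured place: the gap is under the bolt at a leaf angle between 0.78 and 1.12 rad, to be seen or felt
- stand: plywood board, 250 x 330 x 18 mm, fixed to the table, carrying hinge post, leaf and keeper; origin on the hinge axis at table height; its -x axis points from the hinge across the board, roughly towards the robot; the board spans -195 to +55 mm in x and +-165 mm in y
- padlock: closed brass padlock lying flat on the board, 45 x 50 x 20 mm body; origin under its centre. Leave it where it is
- cylinder: brass door-lock cylinder lying on the board, 65 x 33 x 17 mm; origin under its centre. Leave it where it is
- tumbler: drinking glass, 66 mm wide, 100 mm high, standing beside the board; origin under its centre. Leave it where it is
- parts_cup: small square grey plastic cup, 60 x 60 x 50 mm, beside the board; origin under its centre. Leave it where it is
- bottle: green glass bottle, 72 mm wide, 250 mm high; origin under its centre. Leave it where it is
- cup: white coffee cup, 80 mm wide, 60 mm high; origin under its centre. Leave it where it is
- screwdriver: black-handled screwdriver lying on the table, 200 mm long; origin under its middle. Leave it where it is

How it is judged (in metres and radians):
On the way:
1. the leaf is swung open by at least 0.6 rad against its spring (value of joint gate above 0.6 rad), for 0.2 s.
At the end, for the whole second after the job is handed in: the bolt is down in the keeper's gap (travel over 12 mm), and the leaf stands still, held open by it at more than 0.65 rad (under 0.1 rad/s) (value of joint bolt above 0.012 m and value of joint gate above 0.65 rad and velocity of joint gate between -0.1 and 0.1 rad/s); the robot touches nothing.
It fails at once if the leaf snaps shut (closing faster than 2 rad/s when less than 0.5 rad from closed) (value of joint gate below 0.5 rad and velocity of joint gate below -2 rad/s).
It fails at once if another thing on the table is shifted by more than 30 mm (distance of any of padlock, cylinder, tumbler, parts_cup, bottle, cup, screwdriver from where it was at the start of the episode above 0.03 m).
It also fails if it takes over 59 s, if anything falls off the work surface, if the arm or the gripper's body presses on something with over 40 N, if the wrist force passes 120 N, or if a joint passes its speed limit or range.

### The arm

A 7-joint arm with a two-finger parallel gripper is mounted at the origin on the work surface. World frame = base frame: x ahead of the robot, y to its left, z up, the work surface at z = 0. Lengths are in m, angles in degrees, forces in N, time in s.
With the tool pointing down it reaches from about 0.425 to 0.875 m from the base axis. Payload 4.7 kg.
Tool frame: the origin (TCP) lies midway between the tips of the shut fingers; the grasp point (between the pads) lies 19 mm behind it (env.grip_depth is the distance from the TCP to the grasp point, in m); z points along the fingers, y is the line along which they close (so a half turn about z gives the same grasp; the last joint's range is limited). The gripper opens to 87 mm and grips with 3 to 60 N. Pads are 19 mm wide; open, the fingers measure 117 mm over their backs; the gripper's body (75 mm by 190 mm) begins 51 mm behind the grasp point.
Start: joints at [-63.421, 18.392, -4.016, 83.108, 1.295, 78.541, -3.26], TCP at [0.283, 0.585, 0.223] pointing down, gripper open.
Joint ranges: [-163.93, 163.93], [-17.29, 119.83], [-79.2, 71.16], [3.27, 140.29], [-89.18, 269.18], [5.43, 117.66], [-154.24, 154.24]. Speed limits (degrees/s): [147.25, 147.25, 180, 180, 180, 180, 180].

### API

Orientations are given as [roll, pitch, yaw] about the fixed x, y, z axes, in that order (R = Rz(yaw) Ry(pitch) Rx(roll)).
In Python, from cell import get_obs, optics, env, nets gives the robot as it stands.
- The arm moves only by the shell command python3 -m creep 'ROWS' [FORCE]. ROWS is JSON, a list of rows, each an object of numbers: "wx", "wy", "wz": the turn, a rotation vector about the tool's x, y, z in degrees; "tx", "ty", "tz": the shift along the tool's x, y, z in mm; "gripper": the opening, from -1 (shut) to 1 (fully open). A call has 1 to 5 rows; each row is the pose to reach, as a shift and turn from the pose commanded when the call began, along the tool's axes at that moment; what a row does not reach only later rows make up. A row lasts 1/12 s, in which the tool goes at most 41.7 mm and 7.16 degrees, less where a joint would pass 70% of its speed; a pose out of reach is approached as far as the arm can. A call with a gripper value outside its range is refused whole. The fingers move at their own pace and stop on an object; FORCE is the grip in N (left out, the last holds). Time passes only in rows, so rows that repeat a pose let the fingers close. It gives the time, the measured TCP pose, the force, the opening and the grip force at its end, in the units of the state.
- get_obs(): the state, without advancing time (a new reading comes with each control period).
- optics.read_camera(name): name is "side" or "top" or "wrist"; returns (picture, depth): 384x512x3 uint8, red, green, blue; 384x512 float32, m along the optical axis (not along the pixel's ray), 0 where there is no reading.
- optics.camera_info(name): a dict with "fovy" (degrees; the focal length in pixels is half the picture's height over the tangent of half this angle, whatever the lens; pixels are square), "cx", "cy" (the principal point, pixels), "R" (3x3) and "t" (3): a world point X has camera coordinates R X + t; the wrist camera has in their place "tool_from_camera" (4x4, takes a point from camera to tool coordinates, whose origin is the TCP and whose axes are the flange's). Camera axes: x right, y down, z forward; pixel columns grow to the right and rows downward; lengths in m; the calibration is good to about 2 mm. A picture is of the moment at which its call begins: read the wrist's pose just before it. camera_info takes no time and is no camera call.
- env.sign_off(): hands the job in; it is judged then, once.
Trained networks look in the newest picture that a camera, given by its name, has taken for a name from the list of things; names that differ only in an ending like _2 or _b are one class to them, and where a whole thing is asked for, a point or a joint stands for the part that bears it (a point fixed in the world has none). Each returns a list of dicts, best first, with "confidence" (0 to 1); they miss things now and then, are a little off and sometimes report something else, mostly with a low value. They report only what shows in the picture. A call takes as long as a camera call.
- nets.look_for(query, camera): "point" ([x, y, z] in m, in world coordinates, good to about 4 mm: the middle of the surface that is visible of it).
- nets.place_of(query, camera): "point" ([x, y, z] in m, in world coordinates, good to about 4 mm: a listed point, or the origin of a listed thing).
The state is a dict: "time_s": time; "qpos": joint angles; "joint_velocities": joint speeds; "effort": joint torques, N m; "tool_pos": TCP position; "tool_rot": TCP orientation; "force": force on the tool from outside, world axes, zero at the start; "wrist_torque": the same for the moment, N m; "grip_width": finger opening in m; "grasp_force": force on a finger pad.
Only numpy, scipy, OpenCV 4.12 (cv2) and the standard library are available. Lean on these libraries where they do the work, as an engineer would, in place of code of your own. Each camera call takes 0.05 s, during which the arm holds its last target. There are 200 camera calls.

## Working session

There is one attempt and no reset: what is moved stays moved. The work goes in short steps, Python scripts to look and compute and a shell command to move; the robot and the scene stay as the last step left them, time stands still between calls to the robot, and variables do not carry over. Pictures are saved under pics/ and viewed, at most 10 in all, crops included, and the job is handed in when it is done.

```bash
ls; mkdir -p pics
python3 - <<'E'
from cell import get_obs, optics, env, nets
import cv2
o=get_obs();print(o['time_s'],o['tool_pos'],o['tool_rot'],o['force'],o['grip_width'],env.grip_depth)
ims=[]
for c in ('top','side'):
    p,d=optics.read_camera(c); ims.append(p)
    for q in ('bolt_knob','hinge_axis','keeper_arc_centre'):
        print(c,q,[(x['point'],round(x['confidence'],2)) for x in nets.place_of(q,c)[:2]])
    if c=='top':
        for q in ('stand','tumbler','bottle','parts_cup','cup'):
            print(c,q,[(x['point'],round(x['confidence'],2)) for x in nets.place_of(q,c)[:2]])
    cv2.imwrite(f'pics/{c}0.png',p[:,:,::-1])
E
```

```text
pics
0.0 [0.28240591 0.58482166 0.2214467 ] [-1.79888914e+02  6.42791005e-03  1.54230796e+02] [-0.1948513  -0.46911844 -0.41150168] 0.08695142292114746 0.0187
top bolt_knob [([0.5035, 0.0336, 0.1691], 0.58), ([0.5675, -0.3007, -0.0008], 0.41)]
top hinge_axis [([0.6311, -0.0472, 0.1725], 0.64)]
top keeper_arc_centre [([0.6339, -0.0441, 0.0187], 0.84), ([0.6079, 0.0785, 0.0192], 0.72)]
top stand [([0.6311, -0.0402, 0.0011], 0.97)]
top tumbler [([0.5308, 0.1974, -0.0002], 0.59)]
top bottle [([0.4673, 0.4429, 0.0001], 0.61), ([0.5301, 0.1933, -0.0011], 0.28)]
top parts_cup [([0.568, -0.3014, -0.004], 0.9)]
top cup [([0.4833, -0.5111, -0.002], 0.63)]
side bolt_knob []
side hinge_axis [([0.6322, -0.0449, 0.1769], 0.66)]
side keeper_arc_centre [([0.6283, -0.0436, 0.0174], 0.71)]
```

View pics/top0.png

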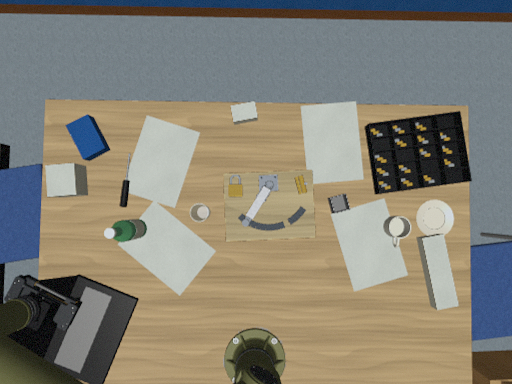

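View pics/side0.png

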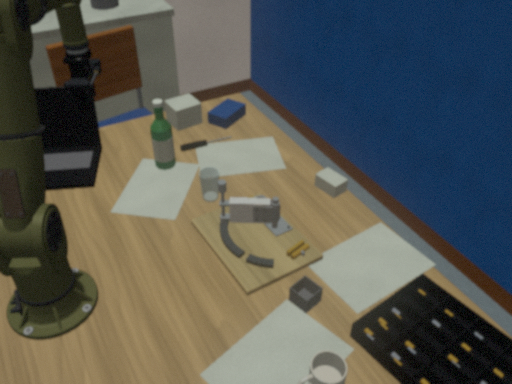

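Top view: the knob is at about (245,220) px, the hinge post at (268,182), and the dark keeper arc runs from about (245,222) to (303,212). The arc's gap is near (286,225). The knob-to-hinge distance from the nets is 150.6 mm, as it should be. The bottle stands near the straight path, so I'll lift first. Next I'll measure the gap angle along the arc.

Run:
```python
from cell import optics
import numpy as np
h=np.array([.632,-.0445]); k=np.array([.5035,.0336]); a0=np.arctan2(k[1]-h[1],k[0]-h[0]); print(np.degrees(a0))
g=np.arange(.55,1.4,.02)
for c in('top','side'):
    p,d=optics.read_camera(c); I=optics.camera_info(c); f=192/np.tan(np.radians(I['fovy']/2))
    R=np.array(I['R']);t=np.array(I['t']); gr=p.mean(2)
    def val(r,a):
        X=np.array([h[0]+r*np.cos(a0+a),h[1]+r*np.sin(a0+a),.030]); q=R@X+t
        u,v=f*q[0]/q[2]+I['cx'],f*q[1]/q[2]+I['cy']
        import cv2
        return cv2.getRectSubPix(gr.astype('float32'),(1,1),(float(u),float(v)))[0,0]
    print(c,[(round(x,2),int(np.mean([val(r,x) for r in(.146,.15,.154)]))) for x in g])
def rot(R):pass
dl=np.array([k[0]-.2824,k[1]-.5848]); y=np.radians(154.23)
print('tool x,y mm', 1000*(dl@[np.cos(y),np.sin(y)]), 1000*(dl@[np.sin(y),-np.cos(y)]))
```

```text
148.70951469023743
top [(np.float64(0.55), 84), (np.float64(0.57), 83), (np.float64(0.59), 84), (np.float64(0.61), 82), (np.float64(0.63), 84), (np.float64(0.65), 83), (np.float64(0.67), 83), (np.float64(0.69), 82), (np.float64(0.71), 82), (np.float64(0.73), 84), (np.float64(0.75), 85), (np.float64(0.77), 85), (np.float64(0.79), 82), (np.float64(0.81), 81), (np.float64(0.83), 83), (np.float64(0.85), 85), (np.float64(0.87), 83), (np.float64(0.89), 81), (np.float64(0.91), 100), (np.float64(0.93), 136), (np.float64(0.95), 147), (np.float64(0.97), 147), (np.float64(0.99), 148), (np.float64(1.01), 148), (np.float64(1.03), 137), (np.float64(1.05), 105), (np.float64(1.07), 85), (np.float64(1.09), 84), (np.float64(1.11), 82), (np.float64(1.13), 82), (np.float64(1.15), 82), (np.float64(1.17), 84), (np.float64(1.19), 86), (np.float64(1.21), 84), (np.float64(1.23), 83), (np.float64(1.25), 82), (np.float64(1.27), 83), (np.float64(1.29), 84), (np.float64(1.31), 84), (np.float64(1.33), 85), (np.float64(1.35), 82), (np.float64(1.37), 83), (np.float64(1.39), 84)]
side [(np.float64(0.55), 76), (np.fl
[... 356 characters left out ...]
p.float64(0.87), 77), (np.float64(0.89), 74), (np.float64(0.91), 70), (np.float64(0.93), 72), (np.float64(0.95), 86), (np.float64(0.97), 106), (np.float64(0.99), 116), (np.float64(1.01), 117), (np.float64(1.03), 112), (np.float64(1.05), 99), (np.float64(1.07), 86), (np.float64(1.09), 79), (np.float64(1.11), 77), (np.float64(1.13), 76), (np.float64(1.15), 76), (np.float64(1.17), 76), (np.float64(1.19), 77), (np.float64(1.21), 76), (np.float64(1.23), 75), (np.float64(1.25), 75), (np.float64(1.27), 76), (np.float64(1.29), 76), (np.float64(1.31), 77), (np.float64(1.33), 75), (np.float64(1.35), 75), (np.float64(1.37), 76), (np.float64(1.39), 75)]
tool x,y mm -438.7503489871712 -400.25589472690535
```

```bash
python3 -m creep '[{"tz":-40},{"tz":-80},{"tz":-120},{"tz":-140},{"tz":-140}]'
```

```text
validation failed for argument at $[0]...
```

The gap spans 0.92 to 1.05 rad, about 20 mm along the arc, so its size is right and its centre is at about 0.985 rad. The move was refused, so I'll give every key in each row.

```bash
python3 -m creep '[{"wx":0,"wy":0,"wz":0,"tx":0,"ty":0,"tz":-40,"gripper":1},{"wx":0,"wy":0,"wz":0,"tx":0,"ty":0,"tz":-80,"gripper":1},{"wx":0,"wy":0,"wz":0,"tx":0,"ty":0,"tz":-120,"gripper":1},{"wx":0,"wy":0,"wz":0,"tx":0,"ty":0,"tz":-140,"gripper":1}]'
```

```text
time_s: 1.08
tool_pos: [0.283, 0.5863, 0.3686]
tool_rot: [179.6, -0.0, 154.2]
force: [-0.1, 0.4, 1.4]
grip_width: 0.087
grasp_force: 0.0
```

```bash
python3 -m creep '[{"wx":0,"wy":0,"wz":0,"tx":-29,"ty":-27,"tz":0,"gripper":1},{"wx":0,"wy":0,"wz":0,"tx":-58,"ty":-54,"tz":0,"gripper":1},{"wx":0,"wy":0,"wz":0,"tx":-87,"ty":-80,"tz":0,"gripper":1},{"wx":0,"wy":0,"wz":0,"tx":-116,"ty":-107,"tz":0,"gripper":1},{"wx":0,"wy":0,"wz":0,"tx":-145,"ty":-133,"tz":0,"gripper":1}]'
python3 -m creep '[{"wx":0,"wy":0,"wz":0,"tx":-29,"ty":-27,"tz":0,"gripper":1},{"wx":0,"wy":0,"wz":0,"tx":-58,"ty":-54,"tz":0,"gripper":1},{"wx":0,"wy":0,"wz":0,"tx":-87,"ty":-80,"tz":0,"gripper":1},{"wx":0,"wy":0,"wz":0,"tx":-116,"ty":-107,"tz":0,"gripper":1},{"wx":0,"wy":0,"wz":0,"tx":-145,"ty":-133,"tz":0,"gripper":1}]'
```

```text
time_s: 1.5
tool_pos: [0.3558, 0.4006, 0.3628]
tool_rot: [180.0, 0.0, 154.2]
force: [0.4, -0.4, 1.1]
grip_width: 0.087
grasp_force: 0.0
time_s: 1.92
tool_pos: [0.4285, 0.2176, 0.363]
tool_rot: [179.9, 0.0, 154.2]
force: [1.3, -0.2, -0.2]
grip_width: 0.087
grasp_force: 0.0
```

```bash
python3 -m creep '[{"wx":0,"wy":0,"wz":0,"tx":-29,"ty":-27,"tz":10,"gripper":1},{"wx":0,"wy":0,"wz":0,"tx":-58,"ty":-54,"tz":20,"gripper":1},{"wx":0,"wy":0,"wz":0,"tx":-87,"ty":-80,"tz":30,"gripper":1},{"wx":0,"wy":0,"wz":0,"tx":-116,"ty":-107,"tz":40,"gripper":1},{"wx":0,"wy":0,"wz":0,"tx":-145,"ty":-133,"tz":50,"gripper":1}]'
python3 -m creep '[{"wx":0,"wy":0,"wz":0,"tx":-3,"ty":-1,"tz":30,"gripper":1},{"wx":0,"wy":0,"wz":0,"tx":-3,"ty":-1,"tz":50,"gripper":1},{"wx":0,"wy":0,"wz":0,"tx":-3,"ty":-1,"tz":50,"gripper":1}]'
python3 - <<'E'
from cell import get_obs, optics, nets
import cv2,numpy as np
o=get_obs();print(o['tool_pos'],o['qpos'])
p,d=optics.read_camera('wrist');cv2.imwrite('pics/w1.png',p[:,:,::-1])
for q in('bolt_knob','hinge_axis'):print(q,nets.place_of(q,'wrist')[:2])
optics.read_camera('top')
print(nets.place_of('bolt_knob','top')[:2])
E
```

```text
time_s: 2.33
tool_pos: [0.5012, 0.0348, 0.3126]
tool_rot: [179.9, 0.0, 154.2]
force: [-0.0, 0.1, -0.4]
grip_width: 0.0869
grasp_force: 0.0
time_s: 2.58
tool_pos: [0.5008, 0.0335, 0.2586]
tool_rot: [-179.8, -0.3, 154.1]
force: [-0.5, -0.3, -0.3]
grip_width: 0.0873
grasp_force: 0.0
[0.50083892 0.03351897 0.25855789] [-32.28230207  -1.0932593   25.22543384 101.07908807   0.49877129
  80.31039359  56.96185271]
bolt_knob [{'point': [0.5023, 0.0294, 0.17], 'confidence': 0.79}]
hinge_axis []
[{'point': [0.6285, -0.0429, 0.0025], 'confidence': 0.23}]
```

View pics/w1.png

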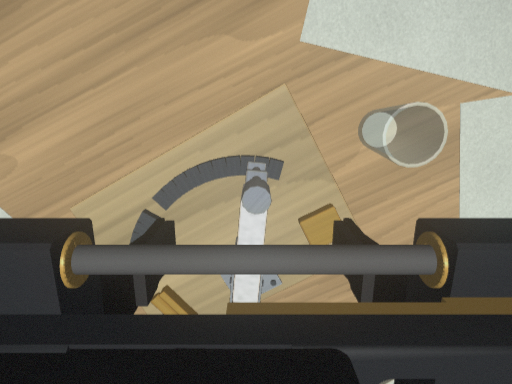

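Wrist view: the knob is at about (256,197), between the open fingers at (155,260) and (360,260). The keeper gap shows at (155,208). The nets and the tool agree on the knob to about 3 mm, so I'll go down and grip.

```bash
python3 -m creep '[{"wx":0,"wy":0,"wz":0,"tx":-2,"ty":-1,"tz":35,"gripper":1},{"wx":0,"wy":0,"wz":0,"tx":-2,"ty":-1,"tz":65,"gripper":1},{"wx":0,"wy":0,"wz":0,"tx":-2,"ty":-1,"tz":90,"gripper":1},{"wx":0,"wy":0,"wz":0,"tx":-2,"ty":-1,"tz":105,"gripper":1},{"wx":0,"wy":0,"wz":0,"tx":-2,"ty":-1,"tz":105,"gripper":1}]'
python3 -m creep '[{"wx":0,"wy":0,"wz":0,"tx":0,"ty":0,"tz":0,"gripper":-0.4},{"wx":0,"wy":0,"wz":0,"tx":0,"ty":0,"tz":0,"gripper":-1},{"wx":0,"wy":0,"wz":0,"tx":0,"ty":0,"tz":0,"gripper":-1},{"wx":0,"wy":0,"wz":0,"tx":0,"ty":0,"tz":0,"gripper":-1},{"wx":0,"wy":0,"wz":0,"tx":0,"ty":0,"tz":0,"gripper":-1}]' 40
```

```text
time_s: 3.25
tool_pos: [0.5029, 0.0333, 0.1554]
tool_rot: [-179.8, -0.2, 154.3]
force: [-0.4, 0.2, -0.3]
grip_width: 0.0869
grasp_force: 0.0
time_s: 3.67
tool_pos: [0.5053, 0.0331, 0.1587]
tool_rot: [179.9, 0.1, 154.2]
force: [0.1, -0.4, 0.1]
grip_width: 0.0615
grasp_force: 0.0
```

```bash
python3 -m creep '[{"wx":0,"wy":0,"wz":0,"tx":0,"ty":0,"tz":0,"gripper":-1},{"wx":0,"wy":0,"wz":0,"tx":0,"ty":0,"tz":0,"gripper":-1},{"wx":0,"wy":0,"wz":0,"tx":0,"ty":0,"tz":0,"gripper":-1},{"wx":0,"wy":0,"wz":0,"tx":0,"ty":0,"tz":0,"gripper":-1},{"wx":0,"wy":0,"wz":0,"tx":0,"ty":0,"tz":0,"gripper":-1}]'
python3 -m creep '[{"wx":0,"wy":0,"wz":0,"tx":0,"ty":0,"tz":0,"gripper":-1},{"wx":0,"wy":0,"wz":0,"tx":0,"ty":0,"tz":0,"gripper":-1},{"wx":0,"wy":0,"wz":0,"tx":0,"ty":0,"tz":0,"gripper":-1},{"wx":0,"wy":0,"wz":0,"tx":0,"ty":0,"tz":0,"gripper":-1}]'
```

```text
time_s: 4.08
tool_pos: [0.5045, 0.0329, 0.1575]
tool_rot: [-180.0, -0.0, 154.2]
force: [-0.8, -0.3, -0.3]
grip_width: 0.0285
grasp_force: 0.0
time_s: 4.42
tool_pos: [0.5047, 0.0334, 0.1575]
tool_rot: [180.0, 0.0, 154.2]
force: [1.0, 1.7, -1.5]
grip_width: 0.023
grasp_force: 40.0
```

The knob is gripped at 23 mm with 40 N. Now I'll swing the leaf along the arc about the hinge, turning the tool with it.

```bash
python3 -m creep '[{"wx":0,"wy":0,"wz":-5.6,"tx":0.7,"ty":-14.6,"tz":0,"gripper":-1},{"wx":0,"wy":0,"wz":-11.2,"tx":0,"ty":-29.3,"tz":0,"gripper":-1},{"wx":0,"wy":0,"wz":-16.8,"tx":-2.2,"ty":-43.8,"tz":0,"gripper":-1},{"wx":0,"wy":0,"wz":-22.4,"tx":-5.8,"ty":-58,"tz":0,"gripper":-1},{"wx":0,"wy":0,"wz":-28,"tx":-10.7,"ty":-71.8,"tz":0,"gripper":-1}]'
```

```text
time_s: 4.83
tool_pos: [0.4835, -0.0355, 0.1578]
tool_rot: [179.9, 0.1, -177.4]
force: [4.3, 3.7, -2.1]
grip_width: 0.0233
grasp_force: 40.0
```

```bash
python3 -m creep '[{"wx":0,"wy":0,"wz":-5.6,"tx":0.7,"ty":-14.6,"tz":0,"gripper":-1},{"wx":0,"wy":0,"wz":-11.2,"tx":0,"ty":-29.3,"tz":0,"gripper":-1},{"wx":0,"wy":0,"wz":-16.8,"tx":-2.2,"ty":-43.8,"tz":0,"gripper":-1},{"wx":0,"wy":0,"wz":-22.4,"tx":-5.8,"ty":-58,"tz":0,"gripper":-1},{"wx":0,"wy":0,"wz":-28,"tx":-10.7,"ty":-71.8,"tz":0,"gripper":-1}]'
python3 -m creep '[{"wx":0,"wy":0,"wz":0,"tx":0,"ty":0,"tz":0,"gripper":-1},{"wx":0,"wy":0,"wz":0,"tx":0,"ty":0,"tz":0,"gripper":-1}]'
python3 - <<'E'
from cell import get_obs, optics, nets
import cv2
o=get_obs();print(o['tool_pos'],o['force'],o['wrist_torque'])
p,d=optics.read_camera('side');cv2.imwrite('pics/s2.png',cv2.resize(p[150:290,160:345,::-1],None,fx=4,fy=4,interpolation=cv2.INTER_CUBIC))
E
```

```text
time_s: 5.25
tool_pos: [0.4972, -0.1051, 0.1579]
tool_rot: [179.8, 0.2, -149.4]
force: [1.8, 8.2, 0.8]
grip_width: 0.0234
grasp_force: 40.0
time_s: 5.42
tool_pos: [0.497, -0.1047, 0.1577]
tool_rot: [179.8, 0.1, -149.7]
force: [0.5, 8.7, 0.8]
grip_width: 0.0229
grasp_force: 40.0
[ 0.49701695 -0.10469277  0.15766311] [0.47491916 8.65951465 0.75547106] [ 1.66276616 -0.20805275 -0.11535482]
```

View pics/s2.png

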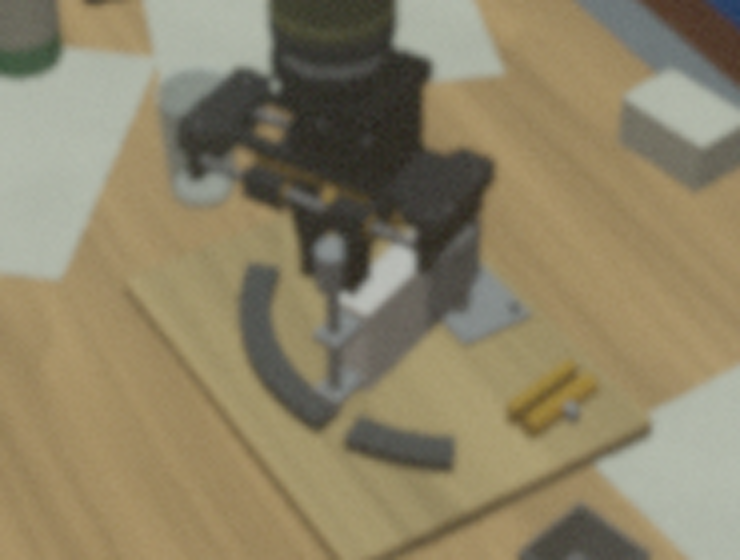

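Side crop: the knob is held at (330,250) and the bolt stem comes down at about x=335, ending at (335,395). That is beside the gap's near edge at (330,425); the gap runs to (347,435). The leaf needs about 1.5° more, and then I'll press down in stages while watching the force.

```bash
python3 -m creep '[{"wx":0,"wy":0,"wz":-2,"tx":0.5,"ty":-5,"tz":0,"gripper":-1},{"wx":0,"wy":0,"wz":-2,"tx":0.5,"ty":-5,"tz":3,"gripper":-1},{"wx":0,"wy":0,"wz":-2,"tx":0.5,"ty":-5,"tz":6,"gripper":-1},{"wx":0,"wy":0,"wz":-2,"tx":0.5,"ty":-5,"tz":8,"gripper":-1},{"wx":0,"wy":0,"wz":-2,"tx":0.5,"ty":-5,"tz":8,"gripper":-1}]'
```

```text
time_s: 5.88
tool_pos: [0.4989, -0.1087, 0.1492]
tool_rot: [179.8, 0.1, -147.7]
force: [2.3, 8.1, -2.6]
grip_width: 0.0231
grasp_force: 40.0
```

```bash
python3 -m creep '[{"wx":0,"wy":0,"wz":0,"tx":0,"ty":0,"tz":3,"gripper":-1},{"wx":0,"wy":0,"wz":0,"tx":0,"ty":0,"tz":6,"gripper":-1},{"wx":0,"wy":0,"wz":0,"tx":0,"ty":0,"tz":8,"gripper":-1},{"wx":0,"wy":0,"wz":0,"tx":0,"ty":0,"tz":9,"gripper":-1},{"wx":0,"wy":0,"wz":0,"tx":0,"ty":0,"tz":9,"gripper":-1}]'
python3 - <<'E'
from cell import get_obs, optics, nets
import cv2
o=get_obs();print(o['tool_pos'],o['force'],o['wrist_torque'])
p,d=optics.read_camera('side');cv2.imwrite('pics/s3.png',cv2.resize(p[150:290,160:345,::-1],None,fx=4,fy=4,interpolation=cv2.INTER_CUBIC))
E
```

```text
time_s: 6.3
tool_pos: [0.4998, -0.11, 0.1435]
tool_rot: [179.9, 0.2, -147.7]
force: [-4.2, 6.1, 17.6]
grip_width: 0.023
grasp_force: 40.0
[ 0.49984387 -0.11001579  0.14350737] [-4.20146949  6.0548453  17.57680585] [1.44027842 0.97250771 0.01223655]
```

View pics/s3.png

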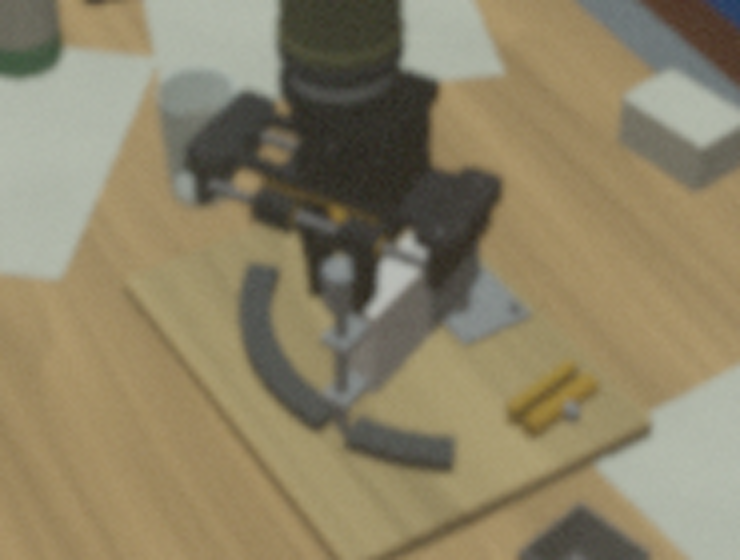

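The bolt is seated in the gap at (340,425), with the TCP 14.2 mm lower and 17.6 N of reaction, which looks like the bottom stop. I'll press a little more to confirm, and check the knob's height.

```bash
python3 -m creep '[{"wx":0,"wy":0,"wz":0,"tx":0,"ty":0,"tz":1,"gripper":-1},{"wx":0,"wy":0,"wz":0,"tx":0,"ty":0,"tz":2,"gripper":-1},{"wx":0,"wy":0,"wz":0,"tx":0,"ty":0,"tz":2,"gripper":-1}]'
python3 - <<'E'
from cell import get_obs, optics, nets
for c in('side','wrist'):
    optics.read_camera(c);print(c,nets.place_of('bolt_knob',c)[:1])
E
```

```text
time_s: 6.6
tool_pos: [0.5004, -0.1107, 0.1433]
tool_rot: [179.9, 0.3, -147.7]
force: [-6.6, 5.6, 26.3]
grip_width: 0.0231
grasp_force: 40.0
side [{'point': [0.4991, -0.1104, 0.1509], 'confidence': 0.6}]
wrist [{'point': [0.4981, -0.1123, 0.1536], 'confidence': 0.69}]
```

The knob centre is at 0.151 to 0.154 m against 0.1545 m for fully down, so the bolt is home. I'll unload, release and retreat upward.

```bash
python3 -m creep '[{"wx":0,"wy":0,"wz":0,"tx":0,"ty":0,"tz":-3,"gripper":-1},{"wx":0,"wy":0,"wz":0,"tx":0,"ty":0,"tz":-3,"gripper":-1},{"wx":0,"wy":0,"wz":0,"tx":0,"ty":0,"tz":-3,"gripper":0.6},{"wx":0,"wy":0,"wz":0,"tx":0,"ty":0,"tz":-3,"gripper":0.6},{"wx":0,"wy":0,"wz":0,"tx":0,"ty":0,"tz":-3,"gripper":0.6}]'
python3 -m creep '[{"wx":0,"wy":0,"wz":0,"tx":0,"ty":0,"tz":0,"gripper":0.6},{"wx":0,"wy":0,"wz":0,"tx":0,"ty":0,"tz":0,"gripper":0.6},{"wx":0,"wy":0,"wz":0,"tx":0,"ty":0,"tz":0,"gripper":0.6},{"wx":0,"wy":0,"wz":0,"tx":0,"ty":0,"tz":0,"gripper":0.6},{"wx":0,"wy":0,"wz":0,"tx":0,"ty":0,"tz":0,"gripper":0.6}]'
```

```text
time_s: 7.22
tool_pos: [0.4987, -0.1091, 0.1422]
tool_rot: [179.8, 0.1, -147.7]
force: [0.2, 2.8, 0.3]
grip_width: 0.036
grasp_force: 0.4
time_s: 7.63
tool_pos: [0.4984, -0.1127, 0.1414]
tool_rot: [-180.0, -0.0, -147.8]
force: [-0.3, -0.4, 0.6]
grip_width: 0.0661
grasp_force: 0.0
```

```bash
python3 -m creep '[{"wx":0,"wy":0,"wz":0,"tx":0,"ty":0,"tz":-15,"gripper":0.6},{"wx":0,"wy":0,"wz":0,"tx":0,"ty":0,"tz":-45,"gripper":0.6},{"wx":0,"wy":0,"wz":0,"tx":0,"ty":0,"tz":-80,"gripper":0.6},{"wx":0,"wy":0,"wz":0,"tx":0,"ty":0,"tz":-110,"gripper":0.6},{"wx":0,"wy":0,"wz":0,"tx":0,"ty":0,"tz":-110,"gripper":0.6}]'
python3 - <<'E'
from cell import get_obs, optics, nets
import cv2
print(get_obs()['force'])
p,d=optics.read_camera('side');print(nets.place_of('bolt_knob','side')[:1])
cv2.imwrite('pics/s4.png',cv2.resize(p[150:290,160:345,::-1],None,fx=4,fy=4,interpolation=cv2.INTER_CUBIC))
optics.read_camera('wrist');print(nets.place_of('bolt_knob','wrist')[:1])
E
```

```text
time_s: 8.05
tool_pos: [0.5017, -0.1133, 0.2578]
tool_rot: [-179.7, 0.5, -147.8]
force: [0.8, -0.0, 1.3]
grip_width: 0.0695
grasp_force: 0.0
[ 0.8458831  -0.02043743  1.28005682]
[{'point': [0.4922, -0.1063, 0.1567], 'confidence': 0.5}]
[{'point': [0.4934, -0.106, 0.1558], 'confidence': 0.65}]
```

View pics/s4.png

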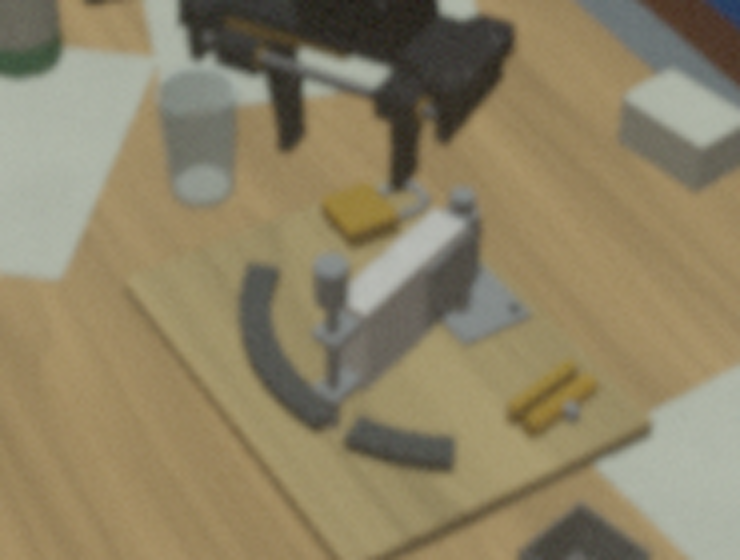

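The gripper is clear. The leaf stands open with the bolt against the gap's edge and the knob at about 0.156 m, which is around 14 mm of travel. The padlock and lock cylinder are where they were, so I'll hand in.

```bash
python3 -c "
from cell import env
print(env.sign_off())"
```

```text
the job is handed in; nothing more can be done
None
```

I swung the leaf open to about 0.96 rad and pushed the drop bolt about 14 mm down into the keeper gap; the leaf stayed open after release, and I handed the job in at about 8 s (the hand-in call returned no verdict).

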